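Empty one bay of a twin-bay rocking tray

TASK

The blue rocking tray has brass spacers in one bay and white spacers in the other: with the fingertips at its chute lip, lift the end that is away from the grey collecting tray, so that all three spacers of the bay on the collecting tray's side slide into it while the other three stay in their bay. Do not press on the spacers. Then lower the blue tray gently back to level without letting it snap back, let go, and leave the green box, the tape roll and the clamping fork where they are.

Things in the scene. Friction and masses are not known exactly. Their poses are not given: they have to be found in the camera images.
- stand: fixed aluminium stand that carries the rocking tray; origin on the worktop under the tray's middle; z up, y points from the white spacers' bay to the brass spacers' bay (roughly the robot's left), x along the pivot. Two upright cheeks (44 mm wide along y, 142 mm high) stand at x = +-59 mm; feet reach y = +-32 mm
- tray (a joint): angle of the blue rocking tray about its pivot, which runs along the stand's x axis 130 mm above the worktop (rad). 0 = level; positive = the +y (brass) end is up and the -y (white) end down; stops at +-1.05. A light spring pulls it back to level (0.6 N m/rad, about 4 N at the lip at 40 degrees) and it snaps back hard if let go while tipped
- tray_axis (a point): middle of the blue tray, on the pivot axis at the bays' floor level; turns with the tray, axes parallel to the stand's when level. Tray 88 mm wide inside (x). A roof-shaped ridge (15 mm high, 33 degree sides, 46 mm wide at its foot) divides it into two bays with flat floors to y = +-58 mm. Spacers of the raised bay may climb the ridge when tipped past about 55 degrees
- lip_left (a point): middle of the lower outer edge of the brass bay's chute: 94 mm wide, 4 mm thick blue plate, part of the tray, rising outwards at 10 degrees from the floor's end at y = 58 mm to the lip at 95 mm; side walls about 18 mm; 133 mm above the worktop when level, free space below and outside it. Spacers slide out over it once this end is tipped down some 33 to 46 degrees (friction varies)
- lip_right (a point): middle of the lower outer edge of the white bay's chute, the same at the -y end
- collector: open grey collecting tray, loose, 130 x 120 x 32 mm (x, y, z), walls 3 mm, 0.4 kg; origin at the centre of its underside. It stands under one of the two chutes (either one)
- slide_box: small green slide box, 39 x 86 x 30 mm, bystander on the worktop under the other chute; origin at its underside
- blue_tape: roll of black tape, 55 mm across, 19 mm high, bystander beyond the stand; origin at its underside
- clamp_fork: flat aluminium clamping fork, 33 x 67 x 8 mm, bystander beyond the stand; origin at its underside
- brass_1_mid (a point): centre of a brass-coloured hexagonal spacer, 16 mm across flats, 10 mm high, about 20 g; starts in the tray's +y bay
- brass_2_mid (a point): centre of a brass-coloured hexagonal spacer, 16 mm across flats, 10 mm high, about 20 g; starts in the tray's +y bay
- brass_3_mid (a point): centre of a brass-coloured hexagonal spacer, 16 mm across flats, 10 mm high, about 20 g; starts in the tray's +y bay
- white_1_mid (a point): centre of a white plastic hexagonal spacer, 16 mm across flats, 10 mm high, about 20 g; starts in the tray's -y bay
- white_2_mid (a point): centre of a white plastic hexagonal spacer, 16 mm across flats, 10 mm high, about 20 g; starts in the tray's -y bay
- white_3_mid (a point): centre of a white plastic hexagonal spacer, 16 mm across flats, 10 mm high, about 20 g; starts in the tray's -y bay

How it is judged:
On the way, in this order (a step that is already met when the one before it is completed fails the run):
1. the end of the blue tray away from the collecting tray is lifted, by the fingers at its lip (within 100 mm), by more than 0.3 rad (((y of collector in the frame of stand above 0 m and value of joint tray below -0.3 rad and contact force between the fingers and stand above 0.3 N and distance between the grasp point and lip_right below 0.1 m) or (y of collector in the frame of stand below 0 m and value of joint tray above 0.3 rad and contact force between the fingers and stand above 0.3 N and distance between the grasp point and lip_left below 0.1 m))), for 0.1 s.
2. all three spacers of the bay on the collecting tray's side lie in the collecting tray (((y of collector in the frame of stand above 0 m and (x of brass_1_mid in the frame of collector between -0.062 and 0.062 m and y of brass_1_mid in the frame of collector between -0.057 and 0.057 m and z of brass_1_mid in the frame of collector below 0.034 m) and (x of brass_2_mid in the frame of collector between -0.062 and 0.062 m and y of brass_2_mid in the frame of collector between -0.057 and 0.057 m and z of brass_2_mid in the frame of collector below 0.034 m) and (x of brass_3_mid in the frame of collector between -0.062 and 0.062 m and y of brass_3_mid in the frame of collector between -0.057 and 0.057 m and z of brass_3_mid in the frame of collector below 0.034 m)) or (y of collector in the frame of stand below 0 m and (x of white_1_mid in the frame of collector between -0.062 and 0.062 m and y of white_1_mid in the frame of collector between -0.057 and 0.057 m and z of white_1_mid in the frame of collector below 0.034 m) and (x of white_2_mid in the frame of collector between -0.062 and 0.062 m and y of white_2_mid in the frame of collector between -0.057 and 0.057 m and z of white_2_mid in the frame of collector below 0.034 m) and (x of white_3_mid in the frame of collector between -0.062 and 0.062 m and y of white_3_mid in the frame of collector between -0.057 and 0.057 m and z of white_3_mid in the frame of collector below 0.034 m)))), for 0.2 s.
At the end, for the whole second after the job is handed in: The three spacers of the bay on the collecting tray's side lie inside the collecting tray, the other three are in their own bay (on their own side of the ridge, within 85 mm of the pivot), the blue tray is level within 0.12 rad and at rest, and the fingers touch nothing (((y of collector in the frame of stand above 0 m and (x of brass_1_mid in the frame of collector between -0.062 and 0.062 m and y of brass_1_mid in the frame of collector between -0.057 and 0.057 m and z of brass_1_mid in the frame of collector below 0.034 m) and (x of brass_2_mid in the frame of collector between -0.062 and 0.062 m and y of brass_2_mid in the frame of collector between -0.057 and 0.057 m and z of brass_2_mid in the frame of collector below 0.034 m) and (x of brass_3_mid in the frame of collector between -0.062 and 0.062 m and y of brass_3_mid in the frame of collector between -0.057 and 0.057 m and z of brass_3_mid in the frame of collector below 0.034 m) and (x of white_1_mid in the frame of tray_axis between -0.044 and 0.044 m and y of white_1_mid in the frame of tray_axis between -0.085 and 0 m and z of white_1_mid in the frame of tray_axis between -0.002 and 0.04 m) and (x of white_2_mid in the frame of tray_axis between -0.044 and 0.044 m and y of white_2_mid in the frame of tray_axis between -0.085 and 0 m and z of white_2_mid in the frame of tray_axis between -0.002 and 0.04 m) and (x of white_3_mid in the frame of tray_axis between -0.044 and 0.044 m and y of white_3_mid in the frame of tray_axis between -0.085 and 0 m and z of white_3_mid in the frame of tray_axis between -0.002 and 0.04 m)) or (y of collector in the frame of stand below 0 m and (x of white_1_mid in the frame of collector between -0.062 and 0.062 m and y of white_1_mid in the frame of collector between -0.057 and 0.057 m and z of white_1_mid in the frame of collector below 0.034 m) and (x of white_2_mid in the frame of collector between -0.062 and 0.062 m and y of white_2_mid in the frame of collector between -0.057 and 0.057 m and z of white_2_mid in the frame of collector below 0.034 m) and (x of white_3_mid in the frame of collector between -0.062 and 0.062 m and y of white_3_mid in the frame of collector between -0.057 and 0.057 m and z of white_3_mid in the frame of collector below 0.034 m) and (x of brass_1_mid in the frame of tray_axis between -0.044 and 0.044 m and y of brass_1_mid in the frame of tray_axis between 0 and 0.085 m and z of brass_1_mid in the frame of tray_axis between -0.002 and 0.04 m) and (x of brass_2_mid in the frame of tray_axis between -0.044 and 0.044 m and y of brass_2_mid in the frame of tray_axis between 0 and 0.085 m and z of brass_2_mid in the frame of tray_axis between -0.002 and 0.04 m) and (x of brass_3_mid in the frame of tray_axis between -0.044 and 0.044 m and y of brass_3_mid in the frame of tray_axis between 0 and 0.085 m and z of brass_3_mid in the frame of tray_axis between -0.002 and 0.04 m))) and value of joint tray between -0.12 and 0.12 rad and velocity of joint tray between -0.1 and 0.1 rad/s and contact force between the fingers and anything else below 0.3 N).
It fails at once if a spacer of the bay to be kept leaves its bay ((y of collector in the frame of stand above 0 m and (not (y of white_1_mid in the frame of tray_axis below 0 m) or not (y of white_2_mid in the frame of tray_axis below 0 m) or not (y of white_3_mid in the frame of tray_axis below 0 m) or z of any of white_1_mid, white_2_mid, white_3_mid in the frame of tray_axis below -0.01 m)) or (y of collector in the frame of stand below 0 m and (not (y of brass_1_mid in the frame of tray_axis above 0 m) or not (y of brass_2_mid in the frame of tray_axis above 0 m) or not (y of brass_3_mid in the frame of tray_axis above 0 m) or z of any of brass_1_mid, brass_2_mid, brass_3_mid in the frame of tray_axis below -0.01 m))).
It fails at once if the fingers press on a spacer (over 1 N) (contact force between the fingers and brass_1 above 1 N or contact force between the fingers and brass_2 above 1 N or contact force between the fingers and brass_3 above 1 N or contact force between the fingers and white_1 above 1 N or contact force between the fingers and white_2 above 1 N or contact force between the fingers and white_3 above 1 N).
It fails at once if the blue tray turns faster than 4 rad/s (let snap back or flung) (velocity of joint tray above 4 rad/s or velocity of joint tray below -4 rad/s).
It fails at once if the green box, the tape roll or the clamping fork is moved more than 20 mm (distance of any of slide_box, blue_tape, clamp_fork from where it was at the start of the episode above 0.02 m).
It also fails if it takes over 51 s, if anything falls off the work surface, if the arm or the gripper's body presses on something with over 40 N, if the wrist force passes 120 N, or if a joint passes its speed limit or range.

ROBOT

A 7-joint arm with a two-finger parallel gripper is mounted at the origin on a cart in front of the work surface, level with it; the furniture and walls round the work are solid. World frame = base frame: x ahead of the robot, y to its left, z up, the work surface at z = 0. Lengths are in m, angles in rad, forces in N, time in s.
With the tool pointing down it reaches from about 0.4 to 0.85 m from the base axis. Payload 10.4 kg.
Tool frame: the origin (TCP) lies at the very end of the fingers, on their centre line; the grasp point (between the pads) lies 19 mm behind it; z points along the fingers, x is the direction in which the jaws open and shut, and the axes are right-handed (so a half turn about z gives the same grasp; the last joint's range is limited). The gripper opens to 87 mm and grips with 3 to 60 N. Pads are 19 mm wide; open, the fingers measure 117 mm over their backs; the gripper's body (75 mm by 190 mm) begins 51 mm behind the grasp point.
Start: joints at [-1.355, 0.332, -0.065, 1.46, 0.022, 1.35, -0.088], TCP at [0.148, 0.607, 0.183] pointing down, gripper open.
Joint ranges: [-2.6, 2.6], [-0.5, 2.12], [-1.47, 1.34], [0.16, 2.42], [-1.27, 4.41], [0.06, 2.06], [-2.6, 2.6]. Speed limits (rad/s): [2.22, 2.22, 2.79, 2.79, 3.14, 3.14, 3.14].

INTERFACE

Orientations are given as a unit quaternion [x, y, z, w].
In Python, from bench import r gives the robot as it stands. The module is installed in compiled form; this text tells all that it offers.
- The arm moves only by the tool carry_out, never from a script. Its argument "commands" is a list that holds one entry, the list of rows, each a list of 7 numbers: the closure in counts, from 0 (fully open) to 255 (shut), then the shift along the tool's x, y, z in units of 25 mm (1.0 is 25 mm), then the turn, a rotation vector about the tool's x, y, z in units of 5 degrees (1.0 is 5 degrees). A call has 1 to 12 rows; each row is the pose to reach, as a shift and turn from the pose measured when the call began, along the tool's axes at that moment; what a row does not reach only later rows make up. A row lasts 1/8 s, in which the tool goes at most 62.5 mm and 10.7 degrees, less where a joint would pass 70% of its speed; a pose out of reach is approached as far as the arm can. A call with a gripper value outside its range is refused whole. The fingers move at their own pace and stop on an object; "grip_force" is the grip in N (left out, the last holds). Time passes only in rows, so rows that repeat a pose let the fingers close. It gives the time, the measured TCP pose, the force and the opening at its end, in the units of the state.
- r.read_state(): the state, without advancing time (a new reading comes with each control period).
- r.camera(name): name is "scene" or "top"; returns the picture (384x512x3 uint8, blue, green, red); there is no depth.
- r.camera_info(name): a dict with "fx", "fy", "cx", "cy" (pixels), "origin" and "rotation" of the camera in the world. Camera axes: x right, y down, z forward; pixel columns grow to the right and rows downward; lengths in m; the calibration is good to about 2 mm. A picture is of the moment at which its call begins. camera_info takes no time and is no camera call.
- r.close_job(): hands the job in, once; it reports no verdict.
The state is a dict: "time": time; "joint_positions": joint angles; "joint_vel": joint speeds; "joint_torque": joint torques, N m; "ee_pos": TCP position; "eef_rot": TCP orientation; "ft_force": force on the tool from outside, world axes, zero at the start; "torque": the same for the moment, N m; "width": finger opening in m.
Only numpy, scipy, OpenCV 4.12 (cv2) and the standard library are available. Lean on these libraries where they do the work, as an engineer would, in place of code of your own. Each camera call takes 0.05 s, during which the arm holds its last target.

## Working session

There is one attempt and no reset: what is moved stays moved. The work goes in short steps, Python scripts to look and compute and a tool call to move; the robot and the scene stay as the last step left them, time stands still between calls to the robot, and variables do not carry over. Pictures are saved under pics/ and viewed, and the job is handed in when it is done.

Besides the shell and the picture viewer there is one more tool, called after "Request:" as name([rows], argument=value, ...), one row to a line, values as JSON. carry_out: Moves the arm, as the interface text tells. Its arguments: {"type":"object","properties":{"commands":{"type":"array"},"grip_force":{"type":"number"}},"required":["commands"]}

```bash
mkdir -p pics
python3 - <<'E'
from bench import r
import cv2
print(r.read_state())
for n in("scene","top"):
    cv2.imwrite(f"pics/{n}0.png",r.camera(n)); print(n,r.camera_info(n))
E
```

```text
{'time': 0.0, 'joint_positions': array([-1.35459453,  0.33284611, -0.0647361 ,  1.46095699,  0.02162087,
        1.34989449, -0.08850898]), 'joint_vel': array([ 0.00047238,  0.00031972, -0.00014868, -0.00101268,  0.00106853,
       -0.00025475, -0.00251007]), 'joint_torque': array([-7.46808964e-04, -6.23247886e+01,  2.45507219e-02, -3.89902461e+01,
       -6.13452774e-02,  3.97087354e-02,  1.15888229e-04]), 'ee_pos': array([0.14772551, 0.60682989, 0.18266268]), 'eef_rot': array([ 7.86285058e-01,  6.17863505e-01, -5.29710405e-04,  4.63948462e-04]), 'ft_force': array([ 0.82081053, -0.2502347 ,  1.22328921]), 'torque': array([ 0.01274293,  0.02107503, -0.06126475]), 'width': 0.08678074944649895}
scene {'fx': 476.0012426819432, 'fy': 476.0012426819432, 'cx': 253.70531290279007, 'cy': 192.13982810735277, 'origin': array([ 0.04439361, -0.34866712,  0.70908609]), 'rotation': array([ 0.77528294, -0.47032814,  0.22276991, -0.35791252])}
top {'fx': 479.48327503915436, 'fy': 479.48327503915436, 'cx': 255.81961340345313, 'cy': 192.44573183516619, 'origin': array([ 0.51045721, -0.11301685,  1.02964423]), 'rotation': array([ 0.86192059, -0.49608808,  0.05524521, -0.08909253])}
```

View pics/scene0.png

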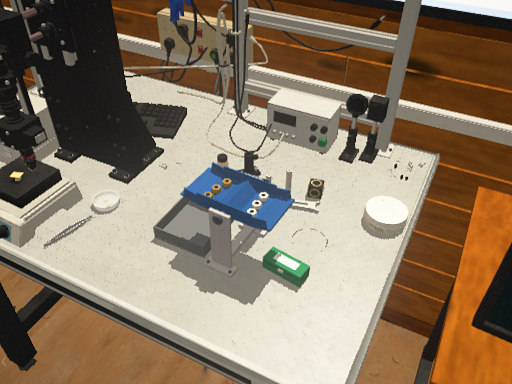

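View pics/top0.png

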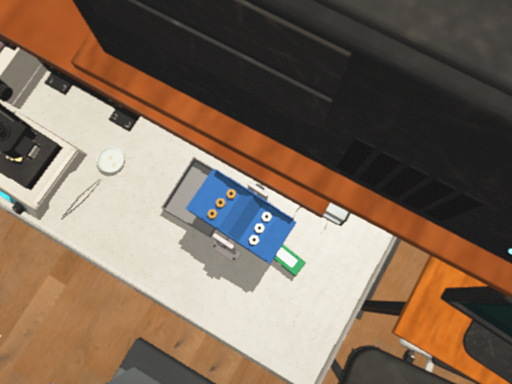

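```bash
cat > h.py <<'E'
import numpy as np, cv2
from scipy.spatial.transform import Rotation as R
def ray(info,u,v):
    d=np.array([(u-info['cx'])/info['fx'],(v-info['cy'])/info['fy'],1.])
    return info['origin'],R.from_quat(info['rotation']).apply(d)
def plane(info,u,v,z):
    o,d=ray(info,u,v); return o+d*(z-o[2])/d[2]
def proj(info,p):
    q=R.from_quat(info['rotation']).inv().apply(np.asarray(p)-info['origin'])
    return np.array([info['cx']+info['fx']*q[0]/q[2],info['cy']+info['fy']*q[1]/q[2]])
def tri(a,ua,b,ub):
    o1,d1=ray(a,*ua);o2,d2=ray(b,*ub)
    s=np.linalg.lstsq(np.c_[d1,-d2],o2-o1,rcond=None)[0]
    p,q=o1+d1*s[0],o2+d2*s[1]
    return (p+q)/2,np.linalg.norm(p-q)
E
python3 - <<'E'
import cv2
a=cv2.imread('pics/scene0.png')[140:290,140:340]; b=cv2.imread('pics/top0.png')[145:295,150:350]
cv2.imwrite('pics/s0z.png',cv2.resize(a,None,fx=4,fy=4,interpolation=cv2.INTER_CUBIC))
cv2.imwrite('pics/t0z.png',cv2.resize(b,None,fx=4,fy=4,interpolation=cv2.INTER_CUBIC))
E
```

```text
(no output)
```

View pics/s0z.png

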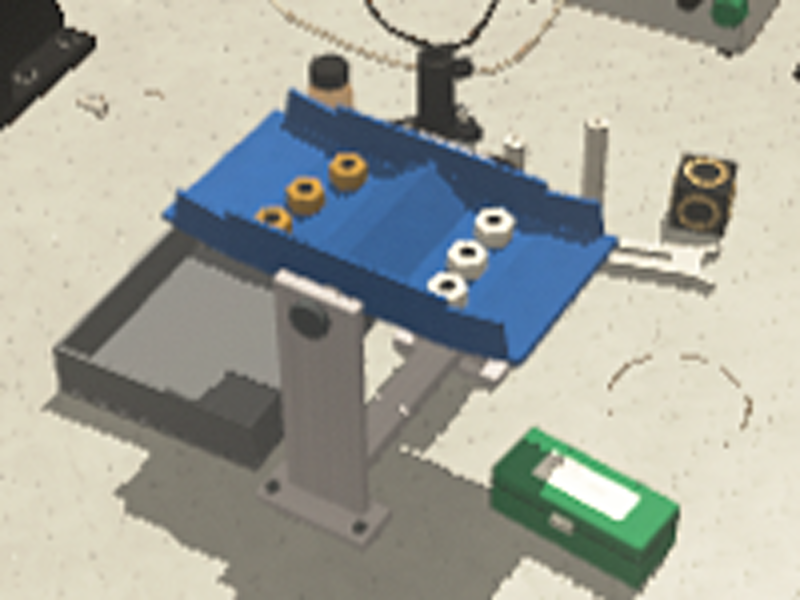

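View pics/t0z.png

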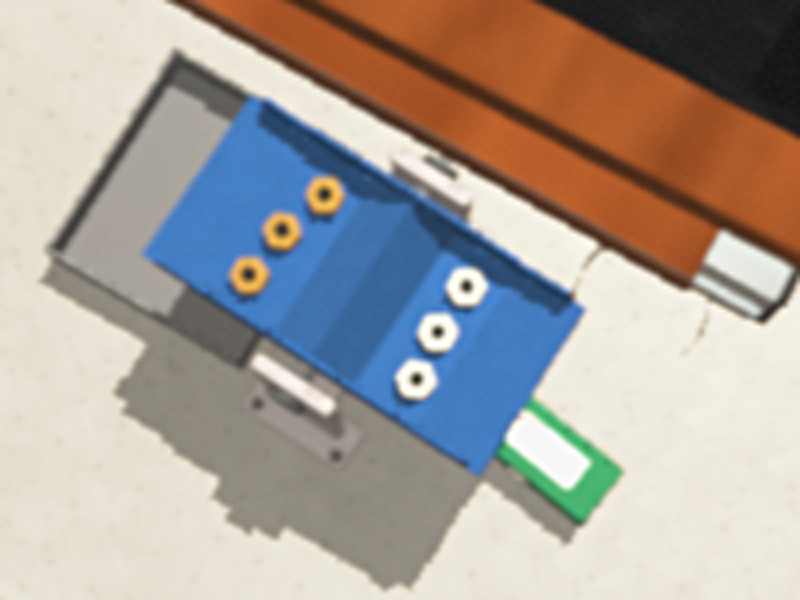

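Run:
```python
from bench import r
from h import *
S=r.camera_info('scene');T=r.camera_info('top')
s=lambda u,v:(u/4+140-.4,v/4+140-.4); t=lambda u,v:(u/4+150-.4,v/4+145-.4)
P={}
for n,a,b in [('Rfar',(617,238),(583,308)),('Rnear',(518,363),(481,473)),('Lnear',(165,217),(145,255)),('Lfar',(279,112),(255,97)),
 ('b1',(349,160),(325,193)),('b3',(273,216),(248,273)),('w1',(495,217),(467,286)),('w2',(468,250),(438,331)),('w3',(447,286),(416,379)),
 ('gtopR',(678,513),(621,470)),('gbot',(645,553),(582,520)),('gtopL',(535,430),(532,402))]:
    p,e=tri(S,s(*a),T,t(*b)); P[n]=p; print(n,p.round(4),round(e,4))
R_=(P['Rfar']+P['Rnear'])/2;L_=(P['Lfar']+P['Lnear'])/2
print(R_,L_,(R_+L_)/2,np.linalg.norm(R_-L_), np.degrees(np.arctan2(*(L_-R_)[1::-1])), np.linalg.norm(P['Rfar']-P['Rnear']))
d=P['Rfar']-P['Rnear'];print(np.degrees(np.arctan2(d[1],d[0])))
for z in (0.133,0.139):
  for c in [(583,308),(481,473),(145,255),(255,97)]: print(z,plane(T,*t(*c),z).round(4))
```

```text
Rfar [ 0.6673 -0.1156  0.1362] 0.0008
Rnear [ 0.5759 -0.111   0.1336] 0.002
Lnear [0.5851 0.0768 0.1342] 0.0007
Lfar [0.6774 0.0713 0.1356] 0.0001
b1 [0.6525 0.0169 0.1429] 0.0
b3 [0.6018 0.0285 0.1415] 0.0006
w1 [ 0.6477 -0.0631  0.1428] 0.0001
w2 [ 0.6227 -0.062   0.1415] 0.0001
w3 [ 0.5982 -0.0642  0.1403] 0.0004
gtopR [ 0.6226 -0.1744  0.0228] 0.0005
gbot [ 0.5901 -0.17    0.026 ] 0.0025
gtopL [ 0.6232 -0.1087  0.0468] 0.0176
[ 0.62159943 -0.11331712  0.13492071] [0.63123399 0.07405061 0.13487626] [ 0.62641671 -0.01963326  0.13489848] 0.1876152844235717 87.05640833293346 0.09148429437954408
-2.876104520882288
0.133 [ 0.6677 -0.1152  0.133 ]
0.133 [ 0.5764 -0.1119  0.133 ]
0.133 [0.5854 0.0768 0.133 ]
0.133 [0.6779 0.0718 0.133 ]
0.139 [ 0.6666 -0.1152  0.139 ]
0.139 [ 0.576  -0.1119  0.139 ]
0.139 [0.5849 0.0755 0.139 ]
0.139 [0.6767 0.0706 0.139 ]
```

Run:
```python
from bench import r
from h import *
S=r.camera_info('scene');T=r.camera_info('top')
for n,c in dict(colbase=(65,150),colbase2=(125,175),dish=(105,200),msbase=(75,190),msback=(0,235),edge=(90,300),redge=(437,155),psu=(270,130),tape=(385,230),tapetop=(385,200)).items(): print(n,plane(S,*c,0).round(3))
for n,c in dict(ms=(80,155),msn=(35,205),shelf=(250,180),edge=(220,315)).items(): print(n,plane(T,*c,0).round(3))
for c in [(130,0),(240,0),(400,0)]:
  o,d=ray(S,*c);print(d, (o+d*(0.6-o[0])/d[0]).round(3))
p,e=tri(S,(242,250/4+140),T,(256,190));print(p,e)
for c in [(190,150),(330,212)]:
  o,d=ray(T,*c)
  for z in(0,.3,.6): print(z,plane(T,*c,z).round(3))
s=r.read_state();print(R.from_quat(s['eef_rot']).as_matrix().round(3))
```

```text
colbase [0.717 0.536 0.   ]
colbase2 [0.707 0.334 0.   ]
dish [0.613 0.315 0.   ]
msbase [0.608 0.4   0.   ]
msback [ 0.426  0.433 -0.   ]
edge [0.386 0.155 0.   ]
redge [ 1.146 -0.316  0.   ]
psu [1.05  0.113 0.   ]
tape [ 0.814 -0.272  0.   ]
tapetop [ 0.91  -0.245  0.   ]
ms [0.581 0.372 0.   ]
msn [0.438 0.392 0.   ]
shelf [ 0.722  0.016 -0.   ]
edge [ 0.441 -0.075  0.   ]
[ 0.79298556  0.69803978 -0.33821721] [0.6   0.14  0.472]
[ 0.89890188  0.49265944 -0.3361959 ] [ 0.6   -0.044  0.501]
[ 1.05296199  0.1939244  -0.33325582] [ 0.6   -0.246  0.533]
[ 0.69194424 -0.00479515  0.06325258] 0.019094433817945875
0 [0.714 0.167 0.   ]
0.3 [0.654 0.085 0.3  ]
0.6 [0.595 0.004 0.6  ]
0 [ 0.747 -0.171  0.   ]
0.3 [ 0.678 -0.154  0.3  ]
0.6 [ 0.609 -0.137  0.6  ]
[[ 0.236  0.972 -0.   ]
 [ 0.972 -0.236 -0.001]
 [-0.001  0.    -1.   ]]
```

Request:
carry_out([
  [[0, 0, 0, -2.4, 0, 0, 0], [60, -1, 0.7, -4.7, 0, 0, 0.5], [120, -2.5, 1.8, -4.7, 0, 0, 1.2], [255, -4, 2.9, -4.7, 0, 0, 2], [255, -5.5, 4, -4.7, 0, 0, 2.7], [255, -7, 5.1, -4.7, 0, 0, 3.4], [255, -8, 6, -4.7, 0, 0, 4], [255, -8.6, 6.3, -4.7, 0, 0, 4.2], [255, -8.6, 6.3, -4.7, 0, 0, 4.2]],
])

```text
time: 1.23
ee_pos: [0.2498, 0.3607, 0.3007]
eef_rot: [0.886, 0.464, -0.0, 0.0]
ft_force: [-0.1, 0.3, 0.1]
width: 0.0149
```

Run:
```python
from bench import r
from h import *
s=r.read_state();print(s['time'],s['joint_positions'].round(3),s['ee_pos'],s['ft_force'],s['width']);print(R.from_quat(s['eef_rot']).as_matrix().round(3))
```

```text
1.225 [-1.163 -0.124  0.084  1.718  0.011  1.548 -0.114] [0.24980641 0.36072351 0.30065006] [-0.12049663  0.26504698  0.13424929] 0.014900168912668942
[[ 0.569  0.822 -0.   ]
 [ 0.822 -0.569 -0.001]
 [-0.001  0.    -1.   ]]
```

Request:
carry_out([
  [[255, -1, 1.7, -1.2, 0, 0, 1], [255, -2, 3.4, -1.2, 0, 0, 2], [255, -3, 5.1, -1.2, 0, 0, 3], [255, -3.9, 6.8, -1.2, 0, 0, 4], [255, -4.8, 8.5, -1.2, 0, 0, 5], [255, -5.8, 10.2, -1.2, 0, 0, 6], [255, -6.8, 12, -1.2, 0, 0, 7], [255, -8.4, 13.9, -1.2, 0, 0, 8], [255, -10, 15.8, -1.2, 0, 0, 9], [255, -11.6, 17.7, -1.2, 0, 0, 10], [255, -13.2, 19.6, -1.2, 0, 0, 11], [255, -14.8, 21.4, -1.2, 0, 0, 11.6]],
])

```text
time: 2.72
ee_pos: [0.4811, -0.2481, 0.3316]
eef_rot: [1.0, -0.022, 0.001, 0.001]
ft_force: [1.4, 1.1, -0.3]
width: 0.0003
```

```bash
cat > st.py <<'E'
from bench import r
from h import *
s=r.read_state();print(s['time'],s['joint_positions'].round(3),s['ee_pos'].round(4),s['ft_force'].round(1),s['width']);print(R.from_quat(s['eef_rot']).as_matrix().round(3))
E
python3 st.py
```

```text
2.725 [-0.55   0.145  1.076  1.466 -0.127  1.604  0.473] [ 0.4811 -0.2481  0.3316] [ 1.4  1.1 -0.3] 0.0003387231647520156
[[ 0.999 -0.044  0.002]
 [-0.044 -0.999 -0.002]
 [ 0.002  0.002 -1.   ]]
```

Request:
carry_out([
  [[255, 0.5, -0.1, 0.4, 1, 0, 0], [255, 1, -0.3, 0.8, 2, 0, 0], [255, 1.6, -0.5, 1.2, 3, 0, 0], [255, 2.2, -0.6, 1.7, 4, 0, 0], [255, 2.8, -0.7, 2.2, 5, 0, 0], [255, 3.4, -0.8, 2.7, 6, 0, 0], [255, 4, -1, 3.2, 7, 0, 0], [255, 4.6, -1.2, 3.7, 8, 0, 0], [255, 5, -1.3, 4.1, 9, 0, 0], [255, 5.4, -1.4, 4.4, 10, 0, 0], [255, 5.4, -1.4, 4.4, 11, 0, 0], [255, 5.4, -1.4, 4.4, 11, 0, 0]],
])

```text
time: 4.22
ee_pos: [0.6178, -0.219, 0.2189]
eef_rot: [0.886, -0.02, 0.01, -0.463]
ft_force: [-0.7, -0.3, 0.5]
width: 0.0002
```

```bash
python3 st.py; python3 -c "
from bench import r;import cv2
cv2.imwrite('pics/s1.png',r.camera('scene'))"
```

```text
4.225 [ 0.416  0.886  0.527  1.    -1.091  2.047  0.724] [ 0.6178 -0.219   0.2189] [-0.7 -0.3  0.5] 0.00016687466472743452
[[ 0.999 -0.026  0.035]
 [-0.044 -0.571  0.82 ]
 [-0.001 -0.82  -0.572]]
```

View pics/s1.png

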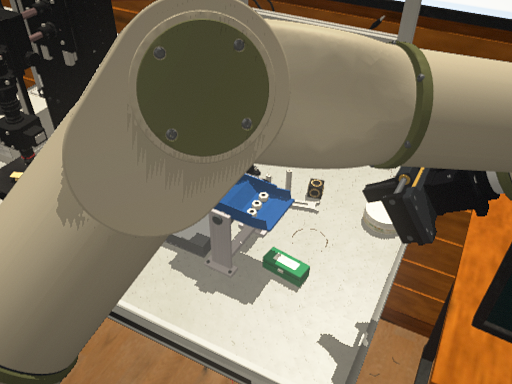

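Request:
carry_out([
  [[255, 0, 0.2, 0.8, -1, 0, 0], [255, 0, 0.4, 1.6, -2, 0, 0], [255, 0, 0.6, 2.5, -2, 0, 0], [255, 0, 0.7, 3.2, -2, 0, 0], [255, 0, 0.9, 4, -2, 0, 0], [255, 0, 1.0, 4.8, -2, 0, 0], [255, 0, 1.2, 5.6, -2, 0, 0], [255, 0, 1.3, 6.4, -2, 0, 0], [255, 0, 1.3, 6.4, -2, 0, 0]],
])

```text
time: 5.4
ee_pos: [0.6228, -0.1046, 0.101]
eef_rot: [0.924, -0.019, 0.008, -0.383]
ft_force: [-0.9, -0.5, 0.9]
width: 0.0003
```

```bash
python3 st.py; python3 -c "
from bench import r;import cv2
cv2.imwrite('pics/s2.png',r.camera('scene'));cv2.imwrite('pics/t2.png',r.camera('top'))"
```

```text
5.4 [ 0.131  0.755  0.56   1.39  -0.987  1.674  0.817] [ 0.6228 -0.1046  0.101 ] [-0.9 -0.5  0.9] 0.00032412277601723835
[[ 0.999 -0.029  0.029]
 [-0.041 -0.706  0.707]
 [-0.    -0.707 -0.707]]
```

View pics/s2.png

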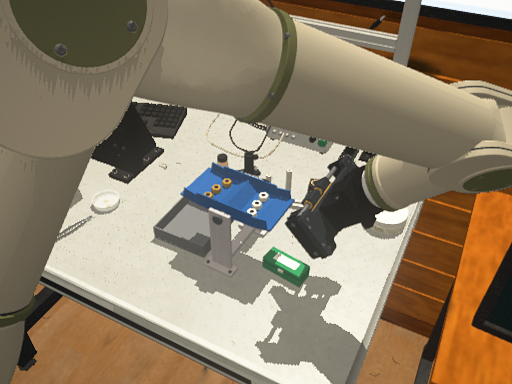

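View pics/t2.png

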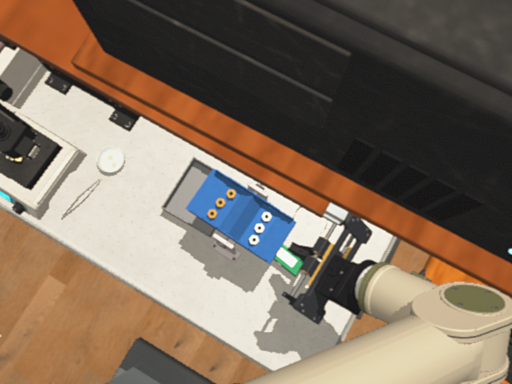

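Request:
carry_out([
  [[255, 0, -0.11, -0.13, 0, 0, 0], [255, 0, -0.22, -0.26, 0, 0, 0], [255, 0, -0.4, -0.4, 0, 0, 0], [255, 0, -0.57, -0.53, 0, 0, 0], [255, 0, -0.74, -0.67, 0, 0, 0], [255, 0, -0.93, -0.77, 0, 0, 0], [255, 0, -1.12, -0.88, 0, 0, 0], [255, 0, -1.32, -0.98, 0, 0, 0], [255, 0, -1.53, -1.05, 0, 0, 0], [255, 0, -1.74, -1.12, 0, 0, 0], [255, 0, -1.95, -1.19, 0, 0, 0], [255, 0, -1.95, -1.19, 0, 0, 0]],
])

```text
time: 7.0
ee_pos: [0.6239, -0.0932, 0.1582]
eef_rot: [0.924, -0.019, 0.009, -0.382]
ft_force: [-0.5, -0.3, -0.4]
width: 0.0002
```

```bash
python3 st.py
cat > look.py <<'E'
import sys,cv2,numpy as np
from bench import r
n=sys.argv[1]
a=r.camera('scene');b=r.camera('top')
f=lambda i:cv2.resize(i,None,fx=2.6,fy=2.6,interpolation=cv2.INTER_CUBIC)
im=np.hstack([f(a[130:290,150:300]),f(b[130:290,150:305])])
cv2.imwrite(f'pics/{n}.png',im)
E
python3 look.py c3
```

```text
7.0 [ 0.105  0.683  0.575  1.372 -0.972  1.721  0.744] [ 0.6239 -0.0932  0.1582] [-0.5 -0.3 -0.4] 0.0002297897362550443
[[ 0.999 -0.029  0.032]
 [-0.043 -0.707  0.705]
 [ 0.002 -0.706 -0.708]]
```

View pics/c3.png

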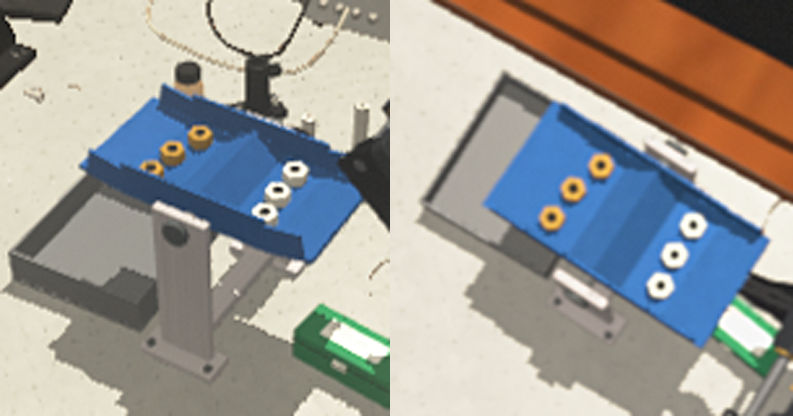

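Run:
```python
from bench import r
from h import *
S=r.camera_info('scene');T=r.camera_info('top')
p=r.read_state()['ee_pos'];print(proj(S,p),proj(T,p))
a=r.camera('scene');b=r.camera('top')
for im,i in((a,S),(b,T)):
    u=proj(i,p).astype(int); cv2.circle(im,tuple(int(v) for v in u),2,(0,0,255),-1)
f=lambda i:cv2.resize(i,None,fx=3,fy=3,interpolation=cv2.INTER_CUBIC)
cv2.imwrite('pics/z1.png',f(a[130:300,220:440]));cv2.imwrite('pics/z2.png',f(b[160:330,220:440]))
```

```text
[272.8681971  200.43772298] [274.33961363 234.27904725]
```

View pics/z1.png

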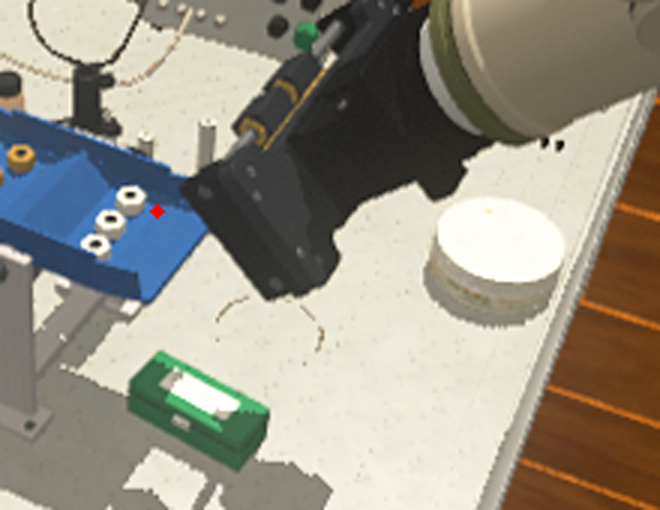

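View pics/z2.png

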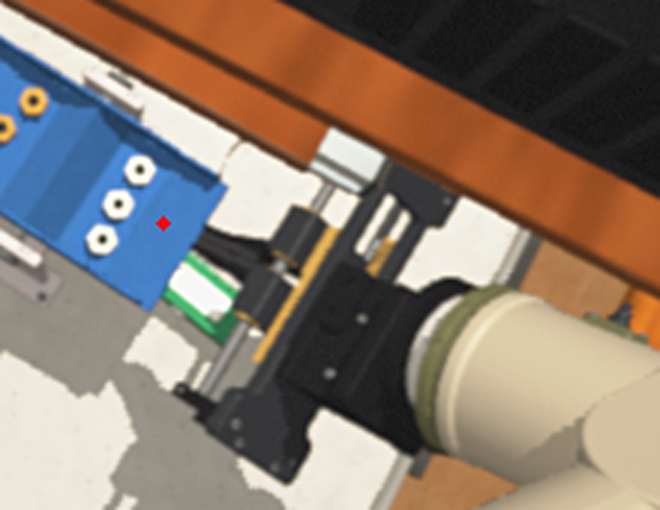

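Run:
```python
from bench import r
from h import *
S=r.camera_info('scene');T=r.camera_info('top')
s=lambda u,v:(u/3+220-.4,v/3+130-.4); t=lambda u,v:(u/3+220-.4,v/3+160-.4)
st=r.read_state();M=R.from_quat(st['eef_rot']).as_matrix()
for n,a,b in [('near disc',(257,128),(248,316)),('far disc',(290,90),(285,255)),('slab low corner',(270,298),(290,480)),('slab top/far',(400,10),(450,205)),('ring',(428,60),(412,350))]:
    p,e=tri(S,s(*a),T,t(*b)); print(n,p.round(3),round(e,3),'tool:',(M.T@(p-st['ee_pos'])).round(3))
# where the body front centre etc. should appear
for q in [(0,0,0),(0,0,-.07),(.095,0,-.07),(-.095,0,-.07),(-.095,.037,-.07),(-.095,-.037,-.07),(0,0,-.2)]:
    p=st['ee_pos']+M@np.array(q); u=proj(S,p);v=proj(T,p); print(q,((u-[220,130])*3).round(),((v-[220,160])*3).round())
```

```text
near disc [ 0.59  -0.159  0.267] 0.002 tool: [-0.031 -0.03  -0.125]
far disc [ 0.628 -0.161  0.267] 0.003 tool: [ 0.007 -0.03  -0.125]
slab low corner [ 0.523 -0.211  0.23 ] 0.025 tool: [-0.095  0.035 -0.137]
slab top/far [ 0.683 -0.209  0.301] 0.019 tool: [ 0.065 -0.021 -0.181]
ring [ 0.61  -0.233  0.321] 0.002 tool: [-0.007 -0.016 -0.214]
(0, 0, 0) [159. 212.] [163. 223.]
(0, 0, -0.07) [241. 174.] [240. 259.]
(0.095, 0, -0.07) [310.  86.] [325. 122.]
(-0.095, 0, -0.07) [160. 277.] [152. 402.]
(-0.095, 0.037, -0.07) [204. 332.] [188. 427.]
(-0.095, -0.037, -0.07) [116. 221.] [113. 376.]
(0, 0, -0.2) [425.  89.] [414. 340.]
```

Run:
```python
from bench import r
from h import *
a=r.camera('scene');b=r.camera('top')
f=lambda i:cv2.resize(np.clip(i.astype(float)*2.2+15,0,255).astype(np.uint8),None,fx=7,fy=7,interpolation=cv2.INTER_NEAREST)
cv2.imwrite('pics/z3.png',np.hstack([f(a[160:240,255:310]),f(b[200:280,255:310])]))
```

```text
(no output)
```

View pics/z3.png

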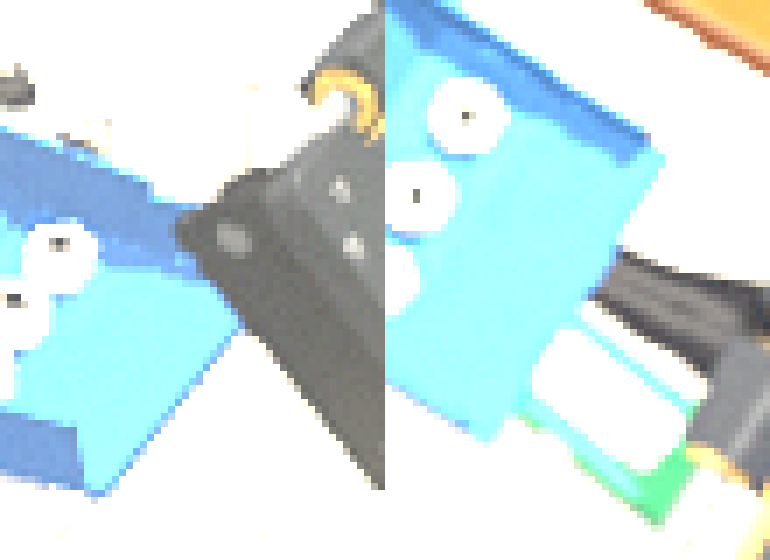

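Request:
carry_out([
  [[255, 0, 0.4, -0.4, 0, 0, 0], [255, 0, 0.8, -0.8, 0, 0, 0], [255, 0, 1.2, -1.2, 0, 0, 0], [255, 0, 1.7, -1.7, 0, 0, 0]],
])

```text
time: 7.8
ee_pos: [0.6209, -0.1548, 0.1575]
eef_rot: [0.924, -0.02, 0.009, -0.382]
ft_force: [0.4, -0.2, -0.4]
width: 0.0011
```

```bash
python3 st.py
python3 - <<'E'
from bench import r
from h import *
T=r.camera_info('top');S=r.camera_info('scene')
st=r.read_state();M=R.from_quat(st['eef_rot']).as_matrix()
b=r.camera('top');a=r.camera('scene')
for q in (0,-.02,-.04,-.06):
    p=st['ee_pos']+M@np.array([0,0,q])
    print(q,proj(T,p),proj(S,p))
    for im,i in((b,T),(a,S)):
        u=proj(i,p).round().astype(int); im[u[1],u[0]]=(0,0,255)
f=lambda i,k:cv2.resize(i,None,fx=k,fy=k,interpolation=cv2.INTER_NEAREST)
cv2.imwrite('pics/z4.png',f(b[200:300,250:380],6));cv2.imwrite('pics/z5.png',f(a[130:260,240:400],5))
E
```

```text
7.8 [ 0.203  0.755  0.584  1.264 -0.971  1.797  0.78 ] [ 0.6209 -0.1548  0.1575] [ 0.4 -0.2 -0.4] 0.0011174037449198145
[[ 0.999 -0.03   0.031]
 [-0.044 -0.707  0.706]
 [ 0.001 -0.706 -0.708]]
0 [303.04183195 252.54451499] [304.54190505 212.4459561 ]
-0.02 [310.62331977 256.16464766] [312.80935667 209.12006312]
-0.04 [318.48253122 259.91739234] [321.37999821 205.67220061]
-0.06 [326.63501129 263.81017171] [330.27081941 202.0955338 ]
```

View pics/z4.png

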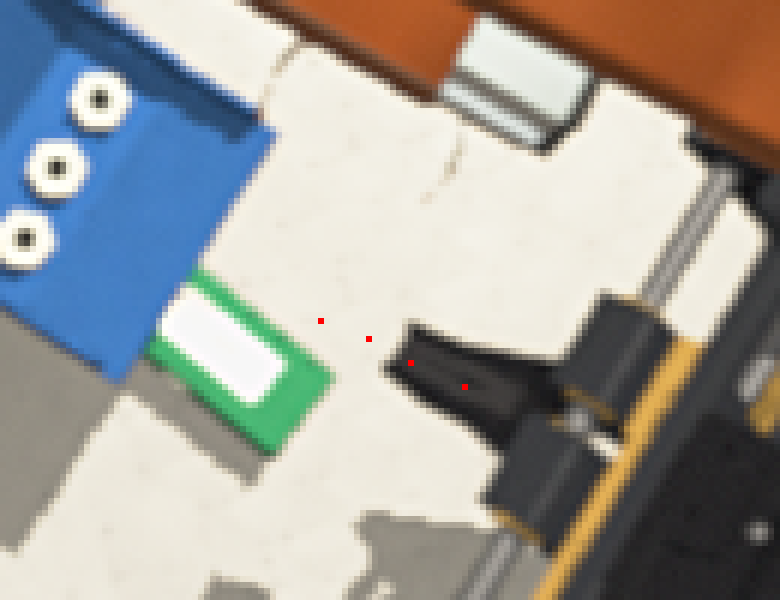

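View pics/z5.png

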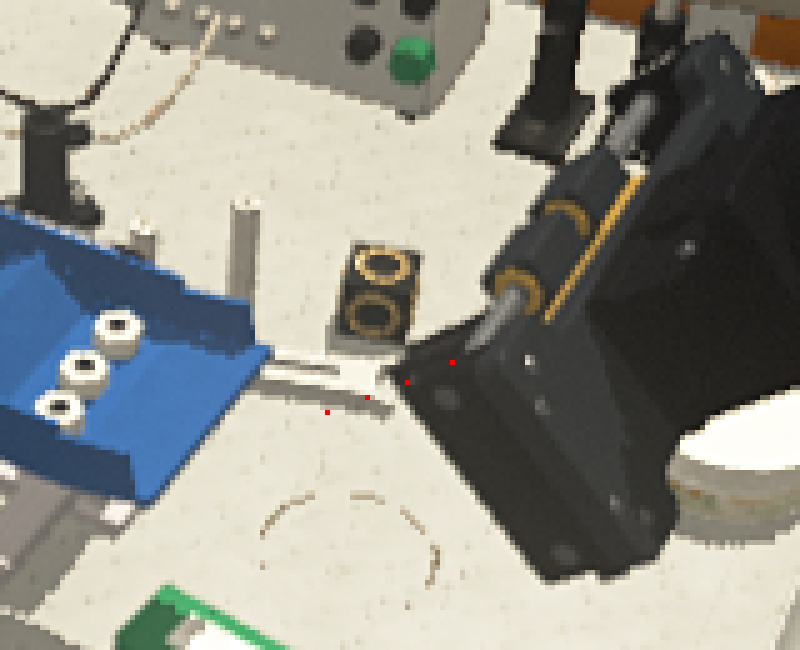

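Request:
carry_out([
  [[255, 0, 0.1, 0.8, 0, 0, 0], [255, 0, 0.24, 1.6, 0, 0, 0], [255, 0, 0.24, 2.4, 0, 0, 0], [255, 0, 0.24, 3.2, 0, 0, 0], [255, 0, 0.24, 3.8, 0, 0, 0], [255, 0, 0.24, 4.3, 0, 0, 0], [255, 0, 0.24, 4.3, 0, 0, 0]],
])

```text
time: 8.78
ee_pos: [0.6236, -0.0842, 0.076]
eef_rot: [0.924, -0.021, 0.008, -0.382]
ft_force: [0.0, -0.2, -0.0]
width: 0.0002
```

```bash
python3 st.py; python3 look.py c5
python3 - <<'E'
from bench import r
import cv2
a=r.camera('top')
cv2.imwrite('pics/z6.png',cv2.resize(a[200:300,250:380],None,fx=6,fy=6,interpolation=cv2.INTER_NEAREST))
E
```

```text
8.775 [ 0.102  0.76   0.549  1.439 -1.     1.619  0.83 ] [ 0.6236 -0.0842  0.076 ] [ 0.  -0.2 -0. ] 0.00020882714528990898
[[ 0.999 -0.033  0.032]
 [-0.046 -0.708  0.705]
 [-0.001 -0.706 -0.709]]
```

View pics/c5.png

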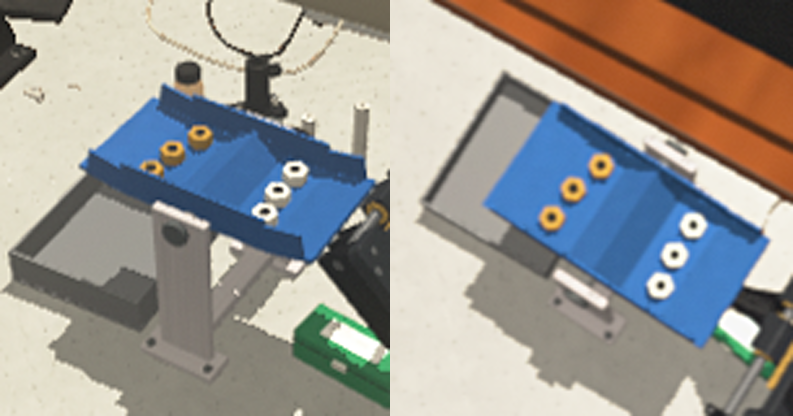

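View pics/z6.png

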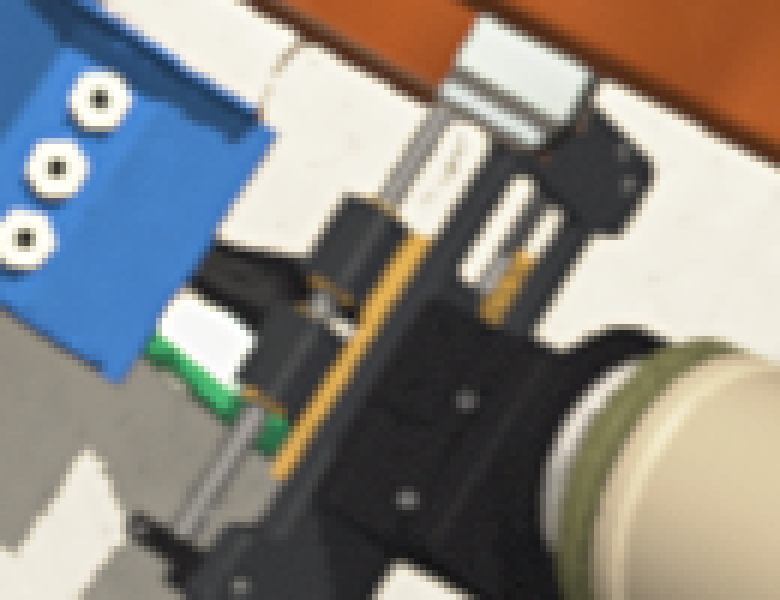

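Request:
carry_out([
  [[255, 0, -0.1, 0.05, 0, 0, 0], [255, 0, -0.22, 0, 0, 0, 0], [255, 0, -0.34, -0.03, 0, 0, 0], [255, 0, -0.47, -0.13, 0, 0, 0], [255, 0, -0.6, -0.23, 0, 0, 0], [255, 0, -0.73, -0.34, 0, 0, 0], [255, 0, -0.86, -0.44, 0, 0, 0], [255, 0, -1.0, -0.52, 0, 0, 0], [255, 0, -1.15, -0.6, 0, 0, 0], [255, 0, -1.3, -0.68, 0, 0, 0], [255, 0, -1.44, -0.75, 0, 0, 0], [255, 0, -1.44, -0.75, 0, 0, 0]],
])

```text
time: 10.42
ee_pos: [0.6245, -0.0736, 0.1159]
eef_rot: [0.924, -0.022, 0.009, -0.381]
ft_force: [0.1, -2.1, -0.9]
width: 0.0004
```

```bash
python3 st.py; python3 look.py c6
```

```text
10.425 [ 0.078  0.703  0.561  1.436 -0.987  1.646  0.778] [ 0.6245 -0.0736  0.1159] [ 0.1 -2.1 -0.9] 0.00036954443061418686
[[ 0.999 -0.033  0.034]
 [-0.047 -0.709  0.704]
 [ 0.001 -0.705 -0.71 ]]
```

View pics/c6.png

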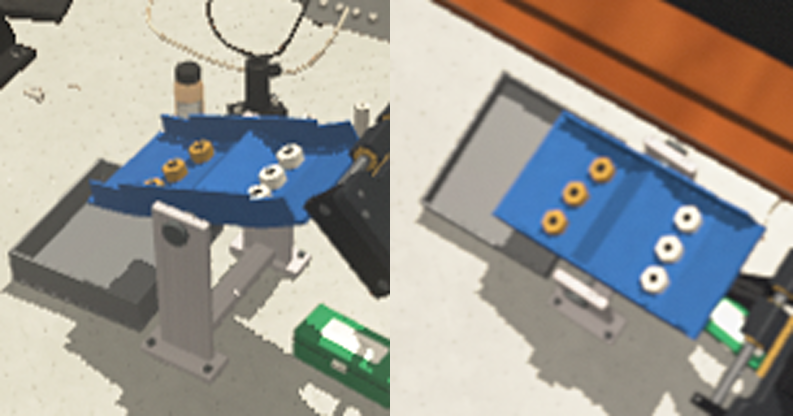

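Request:
carry_out([
  [[255, 0, -0.12, -0.04, 0, 0, 0], [255, 0, -0.25, -0.08, 0, 0, 0], [255, 0, -0.37, -0.12, 0, 0, 0], [255, 0, -0.5, -0.17, 0, 0, 0], [255, 0, -0.63, -0.21, 0, 0, 0], [255, 0, -0.75, -0.23, 0, 0, 0], [255, 0, -0.86, -0.25, 0, 0, 0], [255, 0, -0.96, -0.27, 0, 0, 0], [255, 0, -0.96, -0.27, 0, 0, 0], [255, 0, -0.96, -0.27, 0, 0, 0]],
])

```text
time: 11.78
ee_pos: [0.6251, -0.0617, 0.1372]
eef_rot: [0.924, -0.022, 0.009, -0.381]
ft_force: [1.0, -4.9, -0.5]
width: 0.0004
```

```bash
python3 st.py; python3 look.py c7
```

```text
11.775 [ 0.056  0.668  0.566  1.439 -0.981  1.654  0.743] [ 0.6251 -0.0617  0.1372] [ 1.  -4.9 -0.5] 0.0003780896881025969
[[ 0.999 -0.033  0.034]
 [-0.048 -0.709  0.704]
 [ 0.001 -0.704 -0.71 ]]
```

View pics/c7.png

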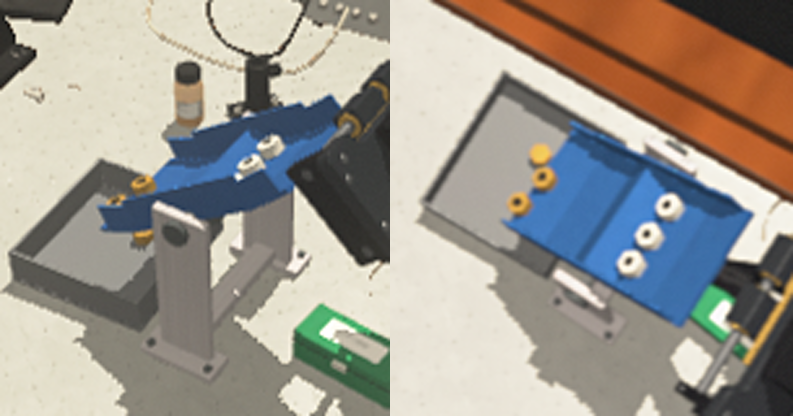

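Request:
carry_out([
  [[255, 0, -0.05, -0.01, 0, 0, 0], [255, 0, -0.1, -0.02, 0, 0, 0], [255, 0, -0.1, -0.02, 0, 0, 0], [255, 0, -0.1, -0.02, 0, 0, 0], [255, 0, -0.1, -0.02, 0, 0, 0]],
])

```text
time: 12.5
ee_pos: [0.6251, -0.0602, 0.1392]
eef_rot: [0.924, -0.022, 0.009, -0.381]
ft_force: [0.6, -4.5, -2.6]
width: 0.0006
```

```bash
python3 st.py; python3 look.py c8
```

```text
12.5 [ 0.053  0.664  0.566  1.44  -0.98   1.655  0.739] [ 0.6251 -0.0602  0.1392] [ 0.6 -4.5 -2.6] 0.0006238763026124446
[[ 0.999 -0.034  0.034]
 [-0.048 -0.709  0.704]
 [ 0.001 -0.704 -0.71 ]]
```

View pics/c8.png

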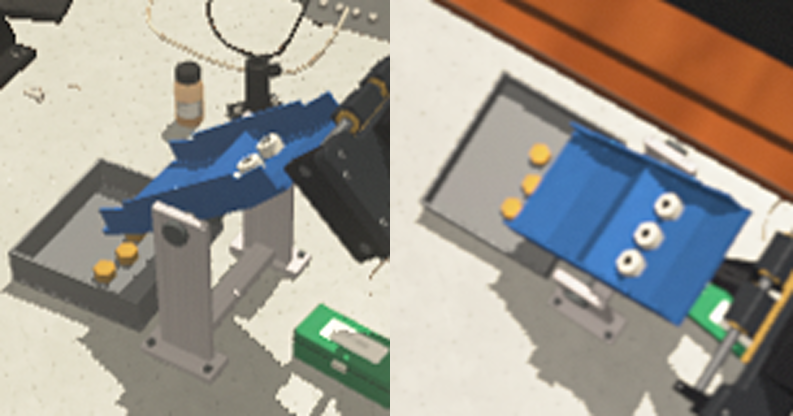

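Request:
carry_out([
  [[255, 0, 0.1, 0.02, 0, 0, 0], [255, 0, 0.2, 0.04, 0, 0, 0], [255, 0, 0.32, 0.06, 0, 0, 0], [255, 0, 0.44, 0.09, 0, 0, 0], [255, 0, 0.57, 0.13, 0, 0, 0], [255, 0, 0.69, 0.17, 0, 0, 0], [255, 0, 0.81, 0.21, 0, 0, 0], [255, 0, 0.94, 0.25, 0, 0, 0], [255, 0, 1.06, 0.29, 0, 0, 0], [255, 0, 1.2, 0.36, 0, 0, 0], [255, 0, 1.35, 0.44, 0, 0, 0], [255, 0, 1.5, 0.52, 0, 0, 0]],
])

```text
time: 14.1
ee_pos: [0.6243, -0.0774, 0.1033]
eef_rot: [0.924, -0.022, 0.009, -0.381]
ft_force: [-1.1, -1.1, -0.7]
width: 0.0005
```

Request:
carry_out([
  [[255, 0, 0.12, 0.07, 0, 0, 0], [255, 0, 0.22, 0.14, 0, 0, 0], [255, 0, 0.32, 0.22, 0, 0, 0], [255, 0, 0.42, 0.29, 0, 0, 0], [255, 0, 0.52, 0.37, 0, 0, 0], [255, 0, 0.62, 0.44, 0, 0, 0], [255, 0, 0.74, 0.46, 0, 0, 0], [255, 0, 0.86, 0.48, 0, 0, 0], [255, 0, 1.0, 0.5, 0, 0, 0], [255, 0, 1.2, 0.4, 0, 0, 0], [255, 0, 1.2, 0.4, 0, 0, 0]],
])

```text
time: 15.48
ee_pos: [0.6235, -0.0924, 0.0748]
eef_rot: [0.924, -0.022, 0.009, -0.381]
ft_force: [-0.8, -0.2, 0.9]
width: 0.0003
```

```bash
python3 st.py; python3 look.py c9
```

```text
15.475 [ 0.114  0.768  0.551  1.429 -0.999  1.624  0.836] [ 0.6235 -0.0924  0.0748] [-0.8 -0.2  0.9] 0.0003478783524995132
[[ 0.999 -0.034  0.034]
 [-0.048 -0.709  0.704]
 [ 0.    -0.705 -0.71 ]]
```

View pics/c9.png

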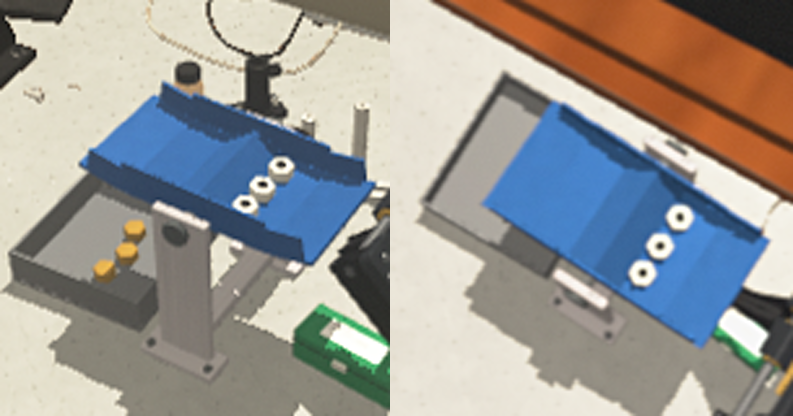

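Request:
carry_out([
  [[255, 0, 0.4, -0.3, 0, 0, 0], [255, 0, 0.8, -0.7, 0, 0, 0], [255, 0, 1.2, -1.1, 0, 0, 0], [255, 0, 1.6, -1.5, 0, 0, 0], [255, 0, 2.0, -2.0, 0, 0, 0], [255, 0, 2.0, -2.6, 0, 0, 0], [255, 0, 2.0, -3.2, 0, 0, 0], [255, 0, 2.0, -3.2, 0, 0, 0], [255, 0, 2.0, -3.2, 0, 0, 0]],
])

```text
time: 16.7
ee_pos: [0.6194, -0.183, 0.0967]
eef_rot: [0.924, -0.022, 0.009, -0.381]
ft_force: [-0.8, 0.5, 0.0]
width: 0.0004
```

```bash
python3 st.py; python3 look.py d1
python3 - <<'E'
from bench import r
import cv2
a=r.camera('scene');cv2.imwrite('pics/d2.png',a)
cv2.imwrite('pics/d3.png',cv2.resize(a[140:290,140:340],None,fx=4,fy=4,interpolation=cv2.INTER_CUBIC))
E
```

```text
16.7 [ 0.25   0.845  0.572  1.254 -0.982  1.758  0.857] [ 0.6194 -0.183   0.0967] [-0.8  0.5  0. ] 0.00035418094406240534
[[ 0.999 -0.033  0.034]
 [-0.047 -0.708  0.704]
 [ 0.001 -0.705 -0.709]]
```

View pics/d3.png

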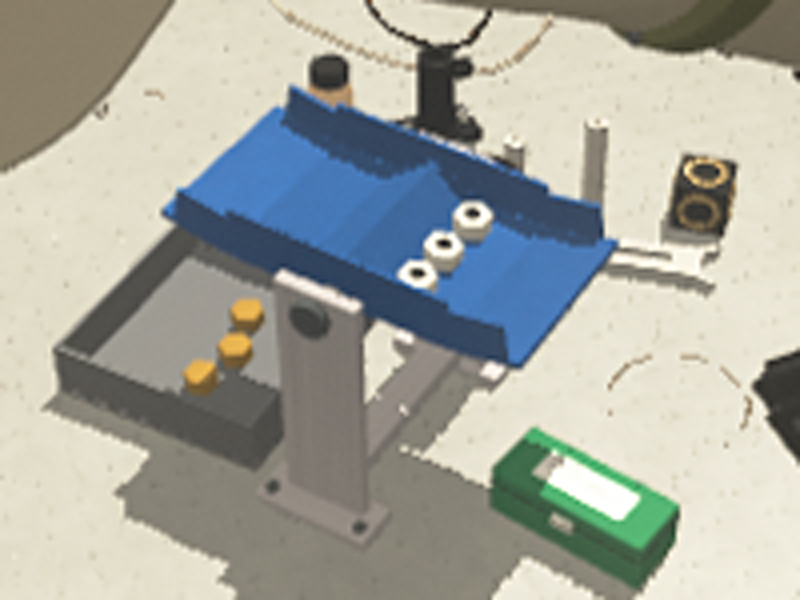

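View pics/d1.png

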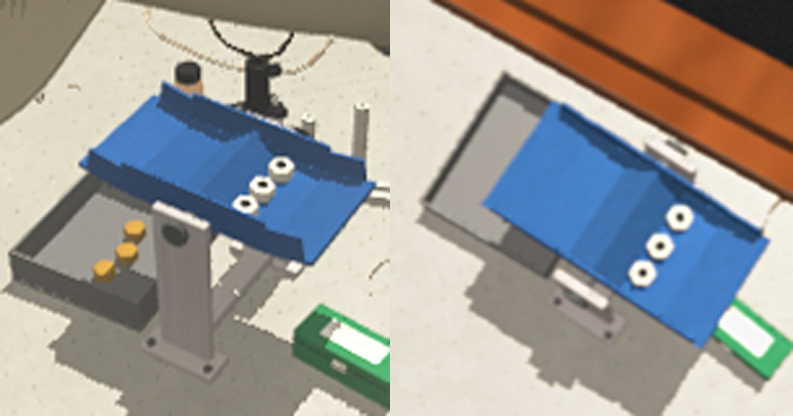

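Run:
```python
from bench import r
r.close_job()
```

```text
the job is handed in; nothing more can be done
```

The job is handed in at about 17 s. I lifted the white end of the blue tray (the collecting tray stands under the brass chute) with closed fingertips under the lip, to roughly 35–38°. All three brass spacers slid into the collecting tray. I then lowered the blue tray along the same path in about 3 s and backed the fingers out to the side.

**Last checks:**
- The final pictures show three brass spacers in the collecting tray and three white spacers in their own bay, near the ridge.
- The tray's corners are within a pixel or so of where they started, so it is level.
- The green box and the clamping fork have not moved in the scene view. The tape roll was not checked separately; nothing went near it.
- The wrist force read about 1 N with the fingers clear of everything, the same as its reading in free space. The largest reading during the lift was about 5 N.

**What disagreed:** The fingertips appeared in the pictures about 35 mm short of the reported tool point along the tool axis. Because of this, my first lift passed just outside the lip without touching anything. I re-measured with the top camera, went 35 mm deeper, and the second lift worked. I did not find the cause of the offset. The tilt angles come from the arm's path and the pictures, not from a sensor.

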